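# Sort two bushes onto their rows and hold the loupe over the long one

## Task

Sort the two loose brass bushes by length: slide each right down onto the bare pin of the row that holds bushes of its own length, and let go. Then take the loupe by its handle and hold it level above the long bush you have just placed, the lens centred over it and at the height of the red collar on the post, not touching bush or row; finish holding it still there in the gripper, without putting it down. Leave the red collar, the flux bottle, the steel cup, the box of fuses and the stepper motor as they are.

Things in the scene. Friction and masses are not known exactly. Their poses are not given: they have to be found in the camera images.
- row_short: blue bar 46 x 170 x 12 mm, fixed, with three steel pins (8 mm thick, 24 mm high, tapered) along its y axis at y = -45 (bare), 0 and +45 mm. The latter two carry fixed short brass bushes (26 mm across, 38 mm long), so fingers should straddle the bare pin along x. Origin below the middle pin; z up
- row_long: blue bar 46 x 170 x 12 mm, fixed, with three steel pins (8 mm thick, 24 mm high, tapered) along its y axis at y = -45 (bare), 0 and +45 mm. The latter two carry fixed long brass bushes (26 mm across, 60 mm long), so fingers should straddle the bare pin along x. A post 177 mm high with the red collar stands at y = +84 mm. Origin below the middle pin; z up
- row_short_pin (a point): foot of the bare pin of the short row, on the bar's upper face (12 mm above the bench where the loose bushes stand); axes as its row: y along the row towards the filled pins, z up
- row_long_pin (a point): foot of the bare pin of the long row, on the bar's upper face (12 mm above the bench where the loose bushes stand); axes as its row: y along the row towards the filled pins, z up
- focus_mark (a point): centre of the red collar (22 mm in diameter, 12 mm high) on the post of the long row; its height, 112 to 152 mm above the bench and different each time, is the focal height for the lens. A stiff sliding fit (about 8 N): do not knock it
- short_bush_center (a point): centre (half-way up, on the axis) of the loose short brass bush: a plain tube 38 mm long, 26 mm in outer diameter, 15 mm bore right through, standing upright on the bench. The other loose bush looks alike but is 60 mm long. 80 g or so; z is its axis
- long_bush_center (a point): centre (half-way up, on the axis) of the loose long brass bush: a plain tube 60 mm long, 26 mm in outer diameter, 15 mm bore right through, standing upright on the bench. The other loose bush looks alike but is 38 mm long. 120 g or so; z is its axis
- short_bush: the loose short bush, 38 mm long; origin at the centre of its underside
- long_bush: the loose long bush, 60 mm long; origin at the centre of its underside
- loupe: loupe (reading lens), black, lying flat on the bench: lens ring 68 mm across, 14 mm thick, with a straight handle 15 mm wide, 20 mm high, 32 to 122 mm from the lens centre along its own -x. About 90 g, nearly balanced at the grip. Origin on the underside below the lens centre; x from handle to lens, z up
- loupe_grip (a point): best place to take the loupe: on the handle, half-way up (10 mm above its underside), 66 mm from the lens centre; axes as the loupe: x from handle to lens, y across the handle (15 mm wide), z up
- loupe_lens (a point): centre of the lens, 7 mm above the loupe's underside and 3 mm lower than the grip; axes as the loupe, z is square to the lens and points up when the loupe is level
- flux_bottle: bystander: white bottle with black cap, 32 mm across, 75 mm high; origin at its underside
- cup: bystander: steel cup with a red band, 64 mm across, 40 mm high; origin at its underside
- fuse_box: bystander: small white box of fuses, 55 x 85 x 32 mm; origin at its underside
- stepper: bystander: stepper motor, 67 x 42 x 42 mm; origin at its underside
Mind the look-alikes: they are no part of the job. There is more than one size of the row_long; the one meant has the size given above.

How it is judged:
On the way:
1. both bushes are right down on the bare pins of their own rows and let go, the loupe still lying on the bench (horizontal distance between short_bush_center and row_short_pin below 0.006 m and z of short_bush_center in the frame of row_short_pin between 0.015 and 0.023 m and horizontal distance between long_bush_center and row_long_pin below 0.006 m and z of long_bush_center in the frame of row_long_pin between 0.026 and 0.034 m and contact force between the fingers and short_bush below 0.1 N and contact force between the fingers and long_bush below 0.1 N and height (world z) of loupe_lens below 0.02 m), for 0.2 s.
At the end, for the whole second after the job is handed in: Each bush is on the bare pin of its own row (axis within 6 mm, height within 4 mm), untouched; the loupe is held still in the fingers, clear of row and bush, lens centre within 14 mm of the long bush's axis and within 10 mm of the red collar's height, tilted under 8 degrees (horizontal distance between short_bush_center and row_short_pin below 0.006 m and z of short_bush_center in the frame of row_short_pin between 0.015 and 0.023 m and horizontal distance between long_bush_center and row_long_pin below 0.006 m and z of long_bush_center in the frame of row_long_pin between 0.026 and 0.034 m and contact force between the fingers and short_bush below 0.1 N and contact force between the fingers and long_bush below 0.1 N and horizontal distance between loupe_lens and long_bush_center below 0.014 m and z of loupe_lens in the frame of focus_mark between -0.01 and 0.01 m and angle between loupe_lens's own z axis and vertical below 0.14 rad and contact force between the fingers and loupe above 0.5 N and contact force between loupe and row_long below 0.2 N and contact force between loupe and long_bush below 0.2 N and linear speed of loupe below 0.03 m/s and angular speed of loupe below 0.25 rad/s); the arm keeps its last pose, push and grip.
It fails at once if the flux bottle is displaced by more than 25 mm (distance of flux_bottle from where it was at the start of the episode above 0.025 m).
It fails at once if the steel cup is displaced by more than 25 mm (distance of cup from where it was at the start of the episode above 0.025 m).
It fails at once if the box of fuses is displaced by more than 25 mm (distance of fuse_box from where it was at the start of the episode above 0.025 m).
It fails at once if the stepper motor is displaced by more than 25 mm (distance of stepper from where it was at the start of the episode above 0.025 m).
It fails at once if the red collar is shifted by more than 6 mm (distance of focus_mark from where it was at the start of the episode above 0.006 m).
It also fails if it takes over 72 s, if anything falls off the work surface, if the arm or the gripper's body presses on something with over 40 N, if the wrist force passes 120 N, or if a joint passes its speed limit or range.

## Robot

A 7-joint arm with a two-finger parallel gripper is mounted at the origin on a cart in front of the work surface, level with it; the furniture and walls round the work are solid. World frame = base frame: x ahead of the robot, y to its left, z up, the work surface at z = 0. Lengths are in m, angles in rad, forces in N, time in s.
With the tool pointing down it reaches from about 0.4 to 0.9 m from the base axis. Payload 5.6 kg.
Tool frame: the origin (TCP) lies midway between the tips of the shut fingers; the grasp point (between the pads) lies 19 mm behind it (env.hold_point_z is the z of the grasp point in the tool frame, in m); z points along the fingers, y is the line along which they close (so a half turn about z gives the same grasp; the last joint's range is limited). The gripper opens to 92 mm and grips with 3 to 60 N. Pads are 20 mm wide; open, the fingers measure 128 mm over their backs; the gripper's body (75 mm by 189 mm) begins 69 mm behind the grasp point.
Start: joints at [1.132, 0.468, -0.012, 1.603, 0.006, 1.071, -0.056], TCP at [0.251, -0.6, 0.215] pointing down, gripper open.
Joint ranges: [-2.53, 2.53], [-0.31, 2.02], [-1.57, 1.55], [0.28, 2.44], [-1.29, 4.43], [0.15, 1.84], [-2.92, 2.92]. Speed limits (rad/s): [2.57, 2.57, 3.14, 3.14, 3.14, 3.14, 3.14].

## Interface

Orientations are given as a unit quaternion [w, x, y, z].
In Python, from rig import env, cams gives the robot as it stands.
- The arm moves only by the shell command python3 -m inch 'ROWS' [FORCE]. ROWS is JSON, a list of rows, each a list of 3 entries, a list of its own where there are three numbers: the shift along the tool's x, y, z in mm, then the turn about the tool's z in degrees, then the finger opening in mm, from 0 to 91.9. A call has 1 to 12 rows; each row shifts and turns the commanded pose from where the row before left it, along the tool's axes as they then stand; what a row does not reach is not made up. A row lasts 1/12 s, in which the tool goes at most 41.7 mm and 7.16 degrees, less where a joint would pass 70% of its speed; a pose out of reach is approached as far as the arm can. A call is refused whole if a number of a shift passes 41.7 or a number of a turn 7.16, either way. A call with a gripper value outside its range is refused whole. The fingers move at their own pace and stop on an object; FORCE is the grip in N (left out, the last holds). Time passes only in rows, so rows that do not move let the fingers close. It gives the time, the measured TCP pose, the force, the opening and the grip force at its end, in the units of the state.
- env.get_obs(): the state, without advancing time (a new reading comes with each control period).
- cams.snapshot(name): name is "scene" or "top" or "wrist"; returns a dict with "color" (384x512x3 uint8, red, green, blue), "depth" (384x512 float32, m along the optical axis (not along the pixel's ray), 0 where there is no reading), "fovy" (degrees; the focal length in pixels is half the picture's height over the tangent of half this angle, whatever the lens; pixels are square), "cx", "cy" (the principal point, pixels), "extrinsics" (4x4, takes a point from camera to world coordinates). Camera axes: x right, y up, looking along -z (the intrinsics and any distortion apply to the point x, -y, -z); pixel columns grow to the right and rows downward; lengths in m; the calibration is good to about 2 mm. A picture is of the moment at which its call begins.
- env.close_job(): hands the job in; it is judged then, once.
The state is a dict: "time_s": time; "q": joint angles; "joint_velocities": joint speeds; "effort": joint torques, N m; "ee_pos": TCP position; "eef_rot": TCP orientation; "wrist_force": force on the tool from outside, world axes, zero at the start; "wrist_torque": the same for the moment, N m; "width": opening from 0.0 (shut) to 1.0 (fully open); "grasp_force": force on a finger pad.
Only numpy, scipy, OpenCV 4.12 (cv2) and the standard library are available. Lean on these libraries where they do the work, as an engineer would, in place of code of your own. Each camera call takes 0.05 s, during which the arm holds its last target. There are 200 camera calls.

## Working session

There is one attempt and no reset: what is moved stays moved. The work goes in short steps, Python scripts to look and compute and a shell command to move; the robot and the scene stay as the last step left them, time stands still between calls to the robot, and variables do not carry over. Pictures are saved under pics/ and viewed, at most 10 in all, crops included, and the job is handed in when it is done.

```bash
mkdir -p pics; ls; cat > h.py <<'E'
import numpy as np,cv2
from rig import env,cams
def snap(n,f=None):
    s=cams.snapshot(n)
    if f: cv2.imwrite('pics/'+f,s['color'][:,:,::-1]); np.savez('pics/'+f[:-4]+'.npz',**{k:v for k,v in s.items() if not isinstance(v,str)})
    return s
def ld(f): return dict(np.load('pics/'+f+'.npz',allow_pickle=True))
def foc(s): return 192/np.tan(np.radians(float(s['fovy']))/2)
def cloud(s):
    f=foc(s);d=s['depth'];v,u=np.mgrid[:384,:512]
    p=np.stack([(u-s['cx'])/f*d,-(v-s['cy'])/f*d,-d,np.ones_like(d)],-1)
    return (p@np.array(s['extrinsics']).T)[...,:3]
def onz(s,u,v,z):
    f=foc(s);E=np.array(s['extrinsics']);r=E[:3,:3]@[(u-s['cx'])/f,-(v-s['cy'])/f,-1];o=E[:3,3]
    return o+r*(z-o[2])/r[2]
E
python3 - <<'E'
from h import *
for n in ('scene','top'):
    s=snap(n,n+'1.png'); print(n,{k:(v if np.ndim(v)<1 else np.shape(v)) for k,v in s.items()}); print(np.round(s['extrinsics'],3), (s['depth']>0).mean())
    c=cv2.resize(s['color'],(800,600))[:,:,::-1]; cv2.imwrite('pics/%s1b.png'%n,c)
o=env.get_obs();print(o['ee_pos'],o['eef_rot'],env.hold_point_z)
E
```

```text
pics
scene {'color': (384, 512, 3), 'depth': (384, 512), 'fovy': 46.095398608584034, 'cx': 257.0800172688671, 'cy': 187.20997586803801, 'extrinsics': (4, 4)}
[[-0.697  0.468 -0.543 -0.1  ]
 [-0.717 -0.437  0.543  0.601]
 [ 0.017  0.768  0.64   0.842]
 [ 0.     0.     0.     1.   ]] 0.9926961263020834
top {'color': (384, 512, 3), 'depth': (384, 512), 'fovy': 52.04688303474721, 'cx': 260.434381697106, 'cy': 192.0876607430085, 'extrinsics': (4, 4)}
[[ 0.058  0.976 -0.208  0.285]
 [-0.998  0.057 -0.007 -0.031]
 [ 0.005  0.208  0.978  1.359]
 [ 0.     0.     0.     1.   ]] 0.9960784912109375
[ 0.25033932 -0.59929495  0.21374595] [-7.51515827e-04  9.80486685e-01  1.96583948e-01 -2.18416820e-04] -0.0187
```

View pics/scene1b.png

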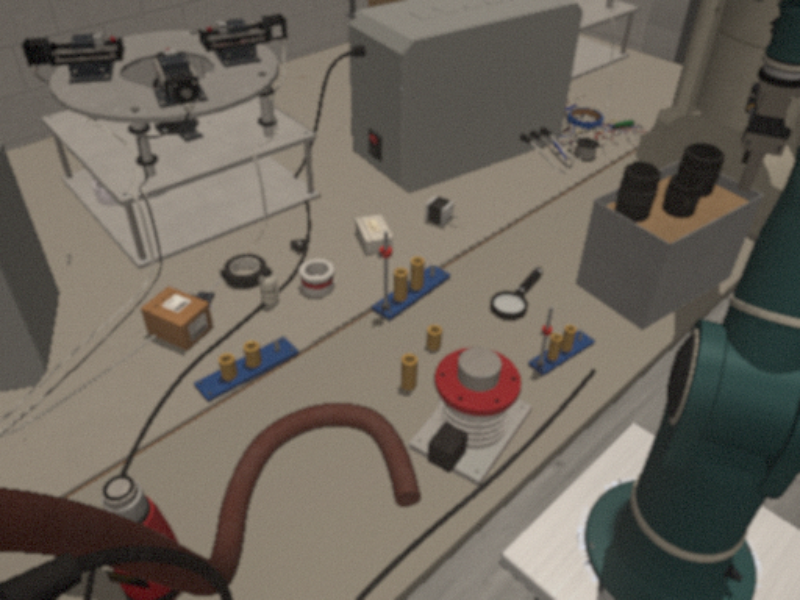

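View pics/top1b.png

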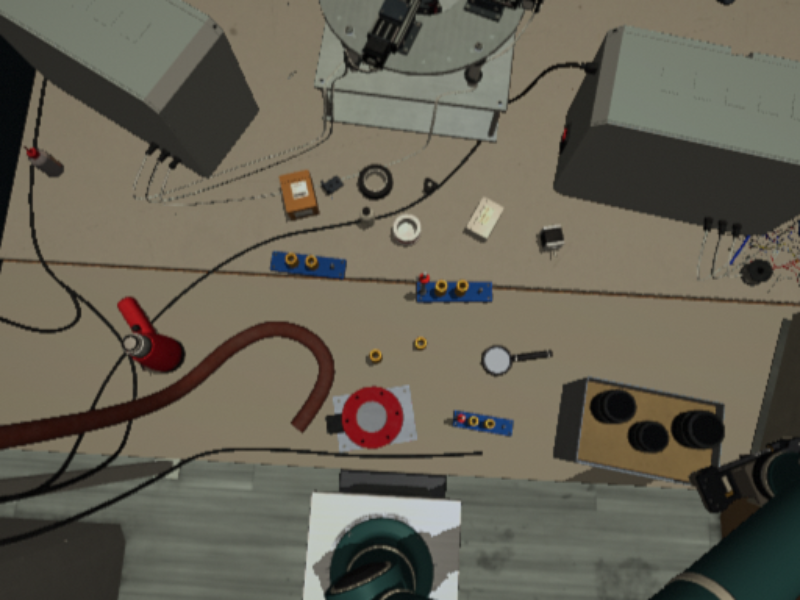

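The two post-carrying rows in the top view are at (455,291), which is the large one, and (483,423), which is small. The 170 mm size should pick out the large one, so I'll measure both. Short row is at (308,265), loose bushes at (376,356) and (420,343), loupe at (497,360) with its handle to the right.

```bash
python3 - <<'E'
from h import *
s=ld('top1');img=s['color'];P=cloud(s)
u0,v0,w,h=165,150,200,140
c=cv2.resize(img[v0:v0+h,u0:u0+w],(800,560),interpolation=cv2.INTER_CUBIC)[:,:,::-1]; cv2.imwrite('pics/crop1.png',c)
hsv=cv2.cvtColor(img,cv2.COLOR_RGB2HSV)
# blue bars
m=((hsv[...,0]>100)&(hsv[...,0]<128)&(hsv[...,1]>120)&(hsv[...,2]>40)).astype(np.uint8)
n,l,st,ce=cv2.connectedComponentsWithStats(m)
for i in range(1,n):
    if st[i,4]>150:
        vv,uu=np.nonzero(l==i); q=np.array([onz(s,a,b,.012)[:2] for a,b in zip(uu,vv)])
        r=cv2.minAreaRect((q*1000).astype(np.float32)); print('blue',ce[i].round(),st[i,4],np.round(r[0],1),np.round(r[1],1),r[2],'z',np.median(P[l==i][:,2]).round(4))
m=((hsv[...,0]>12)&(hsv[...,0]<28)&(hsv[...,1]>130)).astype(np.uint8)
n,l,st,ce=cv2.connectedComponentsWithStats(m)
for i in range(1,n):
    if 25<st[i,4]<400:
        z=P[l==i][:,2]; print('brass',ce[i].round(1),st[i,:],'zpct',np.percentile(z,[5,50,90,98]).round(3),P[l==i].mean(0).round(3))
print('bench z',np.median(P[180:200,230:300,2]), np.median(P[225:240,290:300,2]))
E
```

```text
blue [198. 170.] 415 [640.3 209.9] [167.9  44.6] 86.4362564086914 z 0.0114
blue [293. 187.] 391 [ 597.6 -125. ] [ 39.6 165.9] 3.3594892024993896 z 0.0117
blue [312. 271.] 222 [ 311.7 -197.8] [126.3  32.1] 83.96926879882812 z 0.0091
brass [190.2 123.5] [179 109  25  31 398] zpct [0.038 0.06  0.064 0.065] [0.79  0.238 0.064]
brass [186.3 165.8] [183 162   8   9  53] zpct [0.025 0.046 0.052 0.054] [0.643 0.241 0.042]
brass [199.  167.4] [196 163   7   9  49] zpct [0.02  0.047 0.052 0.054] [0.64  0.197 0.042]
brass [281.9 183.6] [279 179   7  10  61] zpct [0.006 0.067 0.075 0.078] [ 0.595 -0.092  0.058]
brass [294.9 183.5] [291 179   9  10  63] zpct [0.007 0.065 0.073 0.077] [ 0.599 -0.136  0.055]
brass [268.7 219.4] [265 216   8   8  45] zpct [-0.003  0.035  0.04   0.041] [ 0.475 -0.054  0.026]
brass [239.9 227.4] [236 224   8   8  47] zpct [-0.002  0.057  0.061  0.062] [0.439 0.041 0.047]
brass [470.9 329.3] [462 319  23  25 281] zpct [-0.847 -0.748 -0.657 -0.623] [ 0.081 -1.122 -0.733]
bench z 0.0013840302435218499 -0.0006664871289040475
```

View pics/crop1.png

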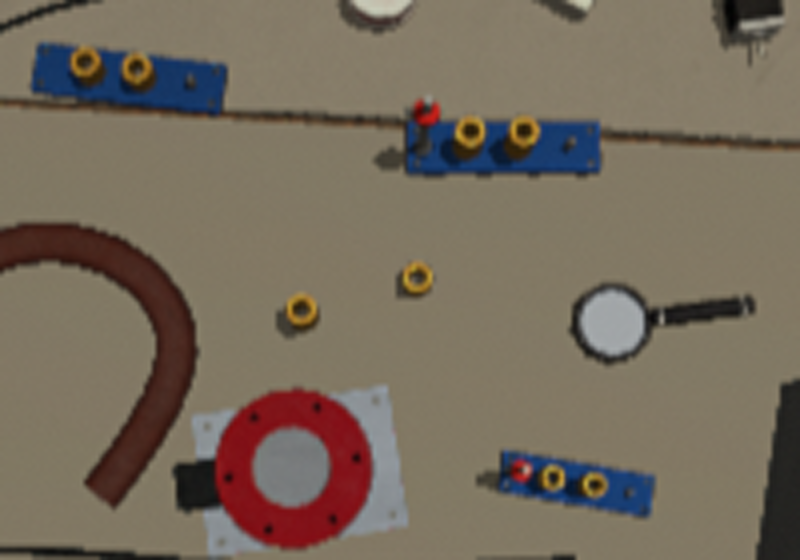

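Top crop: the large row with post at (503,147) measures about 168 x 45, which fits 170 x 46. The small one at (577,482) is 126 x 32, so it is the decoy. Loose bushes: (302,309), top at 60 mm, is long; (418,277), top at 38 mm, is short. Bare pins are at (191,81) for short and (571,142) for long.

```bash
python3 - <<'E'
from h import *
s=ld('top1');P=cloud(s);img=s['color']
def c2(u,v): return (u+.5)/4-.5+165,(v+.5)/4-.5+150
for n,(u,v),z in [('long',(302,309),.06),('short',(418,277),.038),('Spin',(191,81),.034),('Lpin',(571,142),.034),('S1',(137,69),.05),('S2',(86,62),.05),('L1',(524,131),.072),('L2',(470,131),.072),('lens',(611,322),.014),('hEnd',(751,304),.02),('collar',(427,112),.13)]:
    print(n,(1000*onz(s,*c2(u,v),z)).round(1))
a=slice(238,290),slice(205,270)
print('redthing z max',np.percentile(P[a][...,2],[50,90,99]))
for n in('top1','scene1'):
    s=ld(n);P=cloud(s);hsv=cv2.cvtColor(s['color'],cv2.COLOR_RGB2HSV)
    m=((hsv[...,0]<8)|(hsv[...,0]>172))&(hsv[...,1]>140)&(abs(P[...,0]-.6)<.04)&(abs(P[...,1]+.045)<.04)&(P[...,2]>.08)
    print(n,m.sum(),np.percentile(P[m],[5,50,95],axis=0).round(4))
    vv,uu=np.nonzero(m);print(uu.min(),uu.max(),vv.min(),vv.max(),uu.mean(),vv.mean())
E
```

```text
long [439.5  39.6  60. ]
short [474.9 -55.3  38. ]
Spin [635.8 151.1  34. ]
Lpin [ 600.7 -181.3   34. ]
S1 [639.5 196.3  50. ]
S2 [643.1 240.7  50. ]
L1 [ 598.8 -137.2   72. ]
L2 [596.1 -91.8  72. ]
lens [ 449.2 -223.    14. ]
hEnd [ 470.8 -341.4   20. ]
collar [595.8 -53.8 130. ]
redthing z max [0.01555219 0.12090294 0.14971649]
top1 28 [[ 0.5839 -0.0619  0.1374]
 [ 0.5902 -0.0524  0.1416]
 [ 0.5995 -0.0458  0.149 ]]
268 274 175 181 271.17857142857144 178.17857142857142
scene1 25 [[ 0.5856 -0.0559  0.1369]
 [ 0.5908 -0.0473  0.1413]
 [ 0.6036 -0.043   0.1437]]
243 249 158 163 246.4 160.72
```

```bash
cat >> h.py <<'E'
from scipy.spatial.transform import Rotation as Ro
def go(p,yaw=None,name=''):
    "p: target of TCP (m); yaw: world angle (deg) wanted for tool y, mod 180"
    o=env.get_obs();w,x,y,z=o['eef_rot'];R=Ro.from_quat([x,y,z,w]).as_matrix()
    d=1000*R.T@(np.array(p)-o['ee_pos']);a=np.degrees(np.arctan2(R[1,1],R[0,1]))
    t=None if yaw is None else -((yaw-a+90)%180-90)
    print(name,'t',round(o['time_s'],2),'pos',(1000*np.array(o['ee_pos'])).round(1),'shift',d.round(1),'yaw',a.round(1),'turn',t and round(t,1),'tilt z',R[:,2].round(4)[:2],'F',np.round(o['wrist_force'],1),'w',round(o['width']*91.9,1),'g',round(o['grasp_force'],1))
E
python3 - <<'E'
from h import *
s=ld('top1');P=cloud(s)
m=(P[...,0]>.1)&(P[...,0]<.45)&(P[...,1]>-.62)&(P[...,1]<-.3)&(P[...,2]<.2)
v,u=np.nonzero((P[...,2]>.05)&m); print('box max z',np.percentile(P[m][:,2],[90,99]),'x',P[v,u,0].min(),P[v,u,0].max(),P[v,u,1].min(),P[v,u,1].max())
a=(P[...,2]>.08)&(P[...,0]>.2)&(P[...,0]<.45)&(abs(P[...,1]-.04)<.1)&(P[...,2]<.2)
print('red thing x',P[a].min(0),P[a].max(0))
# triangulate collar
def ray(s,u,v):
    E=np.array(s['extrinsics']);f=foc(s);r=E[:3,:3]@[(u-s['cx'])/f,-(v-s['cy'])/f,-1];return E[:3,3],r/np.linalg.norm(r)
o1,r1=ray(s,271.2,178.2);o2,r2=ray(ld('scene1'),246.4,160.7)
k=np.linalg.lstsq(np.c_[r1,-r2],o2-o1,rcond=None)[0];print('collar',o1+k[0]*r1,o2+k[1]*r2)
go([.475,-.055,.25],90,'short hover')
E
```

```text
box max z [0.17327957 0.19195861] x 0.21395789826122516 0.4066382945301498 -0.619680536709047 -0.34795580914034285
red thing x [ 0.24679163 -0.02516616  0.10750425] [0.36968739 0.09491615 0.15202775]
collar [ 0.59201709 -0.05315898  0.13736753] [ 0.5945702  -0.05109075  0.13797057]
short hover t 0.1 pos [ 250.3 -599.3  213.7] shift [ 417.1 -415.7  -35.7] yaw -67.3 turn 22.7 tilt z [-0.0007  0.0014] F [-0.5 -0.2 -0.1] w 91.8 g 0.0
```

```bash
python3 -m inch '[[[0,0,-40],0,91],[[0,0,-40],0,91],[[27.8,-27.7,0],0,91],[[27.8,-27.7,0],0,91],[[27.8,-27.7,0],0,91],[[27.8,-27.7,0],0,91],[[27.8,-27.7,0],0,91],[[27.8,-27.7,0],0,91],[[27.8,-27.7,0],0,91],[[27.8,-27.7,0],0,91],[[27.8,-27.7,0],0,91],[[27.8,-27.7,0],0,91]]'
python3 -m inch '[[[27.8,-27.7,0],0,91],[[27.8,-27.7,0],0,91],[[27.8,-27.7,0],0,91],[[27.8,-27.7,0],0,91],[[27.8,-27.7,0],0,91],[[0,0,0],5.7,91],[[0,0,0],5.7,91],[[0,0,0],5.7,91],[[0,0,0],5.6,91],[[0,0,0],0,91],[[0,0,0],0,91]]'
python3 - <<'E'
from h import *
go([.475,-.055,.012],90,'short')
s=snap('wrist','w1.png');print(np.round(s['extrinsics'],3),s['fovy'],s['cx'],s['cy'])
cv2.imwrite('pics/w1b.png',cv2.resize(s['color'],(800,600),interpolation=cv2.INTER_CUBIC)[:,:,::-1])
E
```

```text
time_s: 1.1
ee_pos: [0.4004, -0.2351, 0.2945]
eef_rot: [0.0, 0.981, 0.196, -0.0]
wrist_force: [1.1, -0.4, -0.9]
width: 0.989
grasp_force: 0.0
time_s: 2.02
ee_pos: [0.4749, -0.0556, 0.2943]
eef_rot: [0.0, 1.0, 0.001, -0.0]
wrist_force: [0.1, -0.7, 0.3]
width: 0.993
grasp_force: 0.0
short t 2.02 pos [474.9 -55.6 294.3] shift [ 2.000e-01 -6.000e-01  2.823e+02] yaw -89.9 turn 0.1 tilt z [-0.0006 -0.    ] F [ 0.1 -0.7  0.3] w 91.2 g 0.0
[[ 0.004  0.965  0.263  0.549]
 [-1.     0.004  0.002 -0.054]
 [ 0.    -0.263  0.965  0.465]
 [ 0.     0.     0.     1.   ]] 64.45087331963454 252.47616010391485 189.72694270526566
```

View pics/w1b.png

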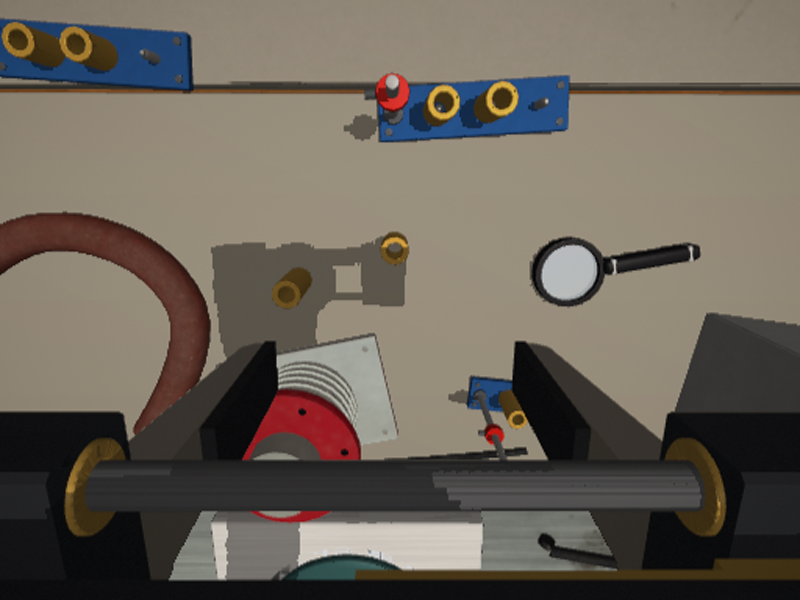

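Wrist view: long bush top (290,293), short bush top (396,247), long row filled tops (443,103) and (501,98) with bare pin foot about (533,107), short row tops (19,40) and (77,45) with bare pin foot about (157,62), lens (568,271), handle end (697,251).

```bash
python3 - <<'E'
from h import *
s=ld('w1');P=cloud(s);hsv=cv2.cvtColor(s['color'],cv2.COLOR_RGB2HSV)
def c2(u,v): return (u+.5)*.64-.5,(v+.5)*.64-.5
for n,(u,v),z in [('long',(290,293),.06),('short',(396,247),.038),('Spinfoot',(157,62),.012),('Spintop',(143,51),.036),('Lpinfoot',(533,107),.012),('Lpintop',(547,101),.036),('S1',(77,45),.05),('S2',(19,40),.05),('L1',(501,98),.072),('L2',(443,103),.072),('lens',(568,271),.014),('hEnd',(697,251),.02),('collar',(392,92),.138)]:
    a,b=c2(u,v);print(n,(1000*onz(s,a,b,z)).round(1))
# bars from cloud height
m=((hsv[...,0]>100)&(hsv[...,0]<128)&(hsv[...,1]>120)).astype(np.uint8)
n,l,st,ce=cv2.connectedComponentsWithStats(m)
for i in range(1,n):
    if st[i,4]>400:
        q=P[(l==i)&(abs(P[...,2]-.012)<.006)]
        r=cv2.minAreaRect((q[:,:2]*1000).astype(np.float32));print('bar',np.round(r[0],1),np.round(r[1],1),round(r[2],1))
# top faces of tubes from cloud
for nm,c,zt in [('long',(.4395,.04),.06),('short',(.475,-.055),.038),('L1',(.599,-.137),.072),('L2',(.596,-.092),.072),('S1',(.6395,.196),.05)]:
    k=(np.hypot(P[...,0]-c[0],P[...,1]-c[1])<.025)&(abs(P[...,2]-zt)<.004)
    q=P[k];(x,y),r=cv2.minEnclosingCircle((q[:,:2]*1000).astype(np.float32)) if len(q) else ((0,0),0);print(nm,len(q),round(x,1),round(y,1),'r',round(r,1),np.median(q[:,2]).round(4))
k=(abs(P[...,0]-.59)<.03)&(abs(P[...,1]+.05)<.03)&(P[...,2]>.1);rd=k&((hsv[...,0]<8)|(hsv[...,0]>172))&(hsv[...,1]>120)
print('collar z',np.percentile(P[rd],[2,50,90,98],axis=0).round(4))
E
```

```text
long [442.1  37.1  60. ]
short [479.7 -56.   38. ]
Spinfoot [636.5 152.4  12. ]
Spintop [640.1 151.8  36. ]
Lpinfoot [ 601.5 -177.3   12. ]
Lpintop [ 603.5 -182.2   36. ]
S1 [641.2 196.6  50. ]
S2 [644.6 241.6  50. ]
L1 [ 600.9 -135.9   72. ]
L2 [597.1 -91.5  72. ]
lens [ 453.1 -222.7   14. ]
hEnd [ 474.2 -340.3   20. ]
collar [595.5 -52.6 138. ]
bar [642.4 208. ] [166.1  44.9] 86.5
bar [ 599.8 -123.9] [ 45.3 168.6] 3.7
long 190 441.2 40.5 r 12.9 0.0601
short 178 477.1 -54.3 r 12.9 0.038
L1 269 601.1 -136.4 r 12.9 0.0721
L2 264 598.0 -91.7 r 12.8 0.072
S1 297 642.0 197.2 r 13.2 0.0497
collar z [[ 0.5852 -0.0626  0.136 ]
 [ 0.593  -0.0529  0.1415]
 [ 0.602  -0.045   0.1426]
 [ 0.6053 -0.043   0.1435]]
```

```bash
python3 -m inch '[[[2.2,-1.3,30],0,91],[[0,0,40],0,91],[[0,0,40],0,91],[[0,0,40],0,91],[[0,0,40],0,91],[[0,0,40],0,91],[[0,0,30],0,91],[[0,0,20],0,91],[[0,0,6],0,91],[[0,0,0],0,91]]'
python3 -m inch '[[[0,0,0],0,15],[[0,0,0],0,15],[[0,0,0],0,15],[[0,0,0],0,15],[[0,0,0],0,15],[[0,0,0],0,15],[[0,0,0],0,15]]' 15
python3 - <<'E'
from h import *
go([.6391,.1523,.150],-3.7,'Spin')
E
```

```text
time_s: 2.9
ee_pos: [0.4762, -0.0541, 0.0072]
eef_rot: [-0.0, 1.0, 0.0, -0.002]
wrist_force: [-0.0, 0.1, 1.1]
width: 0.988
grasp_force: 0.0
time_s: 3.48
ee_pos: [0.4776, -0.0545, 0.0089]
eef_rot: [0.0, 1.0, -0.0, 0.0]
wrist_force: [0.4, -1.1, -0.6]
width: 0.508
grasp_force: 0.0
Spin t 3.48 pos [477.6 -54.5   8.9] shift [ 161.5 -206.8 -141. ] yaw -90.0 turn -86.3 tilt z [ 0.0006 -0.0002] F [ 0.4 -1.1 -0.6] w 46.6 g 0.0
```

```bash
python3 -m inch '[[[0,0,0],0,15],[[0,0,0],0,15],[[0,0,0],0,15],[[0,0,0],0,15],[[0,0,0],0,15],[[0,0,0],0,15]]' 15
python3 -m inch '[[[0,0,-30],0,15],[[0,0,-40],-6.6,15],[[0,0,-40],-6.6,15],[[0,0,-31],-6.6,15],[[0,0,0],-6.7,15],[[0,0,0],-6.7,15],[[0,0,0],-6.7,15],[[0,0,0],-6.6,15],[[0,0,0],-6.6,15],[[0,0,0],-6.6,15],[[0,0,0],-6.6,15],[[0,0,0],-6.6,15]]'
python3 -m inch '[[[0,0,0],-6.7,15],[[0,0,0],-6.7,15],[[0,0,0],0,15]]'
python3 - <<'E'
from h import *
go([.6391,.1523,.075],-3.7,'Spin')
E
```

```text
time_s: 3.98
ee_pos: [0.4773, -0.0544, 0.0085]
eef_rot: [0.0, 1.0, -0.0, -0.0]
wrist_force: [-1.1, -0.2, 0.6]
width: 0.26
grasp_force: 15.0
time_s: 4.98
ee_pos: [0.4771, -0.0544, 0.1494]
eef_rot: [-0.0, 0.803, 0.596, -0.0]
wrist_force: [0.5, -0.6, -1.2]
width: 0.263
grasp_force: 15.0
time_s: 5.23
ee_pos: [0.477, -0.0543, 0.1493]
eef_rot: [-0.0, 0.729, 0.685, -0.0]
wrist_force: [0.7, 0.4, -0.7]
width: 0.267
grasp_force: 15.0
Spin t 5.23 pos [477.  -54.3 149.3] shift [216.3 149.   74.3] yaw -3.6 turn 0.1 tilt z [-0.0007  0.0005] F [ 0.7  0.4 -0.7] w 24.5 g 15.0
```

```bash
python3 -m inch '[[[30.9,21.3,0],0,15],[[30.9,21.3,0],0,15],[[30.9,21.3,0],0,15],[[30.9,21.3,0],0,15],[[30.9,21.3,0],0,15],[[30.9,21.3,0],0,15],[[30.9,21.2,0],0,15],[[0,0,30],0,15],[[0,0,30],0,15],[[0,0,0],0,15],[[0,0,0],0,15]]'
python3 - <<'E'
from h import *
go([.6391,.1523,.020],-3.7,'Spin')
s=snap('wrist','w2.png');P=cloud(s)
cv2.imwrite('pics/w2b.png',cv2.resize(s['color'],(800,600),interpolation=cv2.INTER_CUBIC)[:,:,::-1])
for nm,c,zt in [('S1',(.642,.197),.05),('S2',(.645,.2415),.05),('held',(.639,.152),.111),('held',(.639,.152),.105)]:
    k=(np.hypot(P[...,0]-c[0],P[...,1]-c[1])<.025)&(abs(P[...,2]-zt)<.004);q=P[k]
    if len(q):(x,y),r=cv2.minEnclosingCircle((q[:,:2]*1000).astype(np.float32));print(nm,len(q),round(x,1),round(y,1),'r',round(r,1),np.median(q[:,2]).round(4))
k=(np.hypot(P[...,0]-.64,P[...,1]-.152)<.03);print(np.histogram(P[k][:,2],bins=np.arange(-.01,.16,.01)))
k&=(P[...,2]>.018)&(P[...,2]<.045);print(k.sum(),P[k].mean(0) if k.any() else '')
E
```

```text
time_s: 6.15
ee_pos: [0.6387, 0.1513, 0.0878]
eef_rot: [-0.001, 0.73, 0.683, -0.002]
wrist_force: [0.8, 0.1, -0.8]
width: 0.265
grasp_force: 15.0
Spin t 6.15 pos [638.7 151.3  87.8] shift [ 1.1  0.6 67.8] yaw -3.8 turn -0.1 tilt z [-0.0042 -0.0012] F [ 0.8  0.1 -0.8] w 24.4 g 15.0
S1 740 643.2 198.2 r 12.9 0.0502
S2 872 645.9 243.0 r 12.8 0.0502
held 760 639.6 161.0 r 22.8 0.1113
held 661 639.6 161.6 r 22.8 0.1055
(array([  91,  293, 2512,   35,   76,    0,    0,    0,    1,  270,  684,
        871, 2046,  690,  869,  851]), array([-0.01,  0.  ,  0.01,  0.02,  0.03,  0.04,  0.05,  0.06,  0.07,
        0.08,  0.09,  0.1 ,  0.11,  0.12,  0.13,  0.14,  0.15]))
118 [0.64031433 0.15500239 0.03004113]
```

View pics/w2b.png

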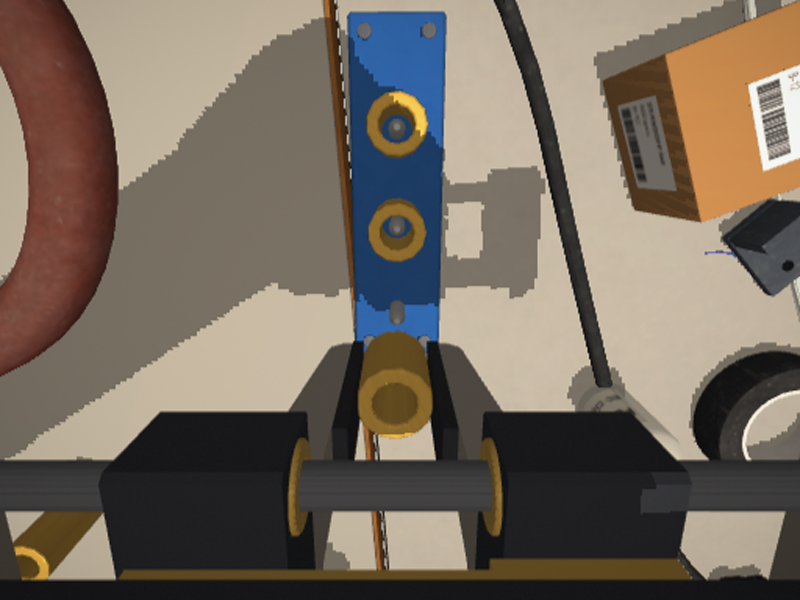

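Wrist view: held bush top at (395,403), upright between the pads. The bare pin at (397,312) is in line with it, and filled bushes are at (397,230) and (397,125).

```bash
python3 - <<'E'
from h import *
s=ld('w2');P=cloud(s);hsv=cv2.cvtColor(s['color'],cv2.COLOR_RGB2HSV)
g=(hsv[...,0]>12)&(hsv[...,0]<30)&(hsv[...,1]>100);v,u=np.mgrid[:384,:512]
g&=(u>225)&(u<280)&(v>210)&(v<285)
print(np.histogram(P[g][:,2],bins=np.arange(.06,.13,.004)))
zt=np.percentile(P[g][:,2],97)
q=P[g&(abs(P[...,2]-.117)<.0025)];(x,y),r=cv2.minEnclosingCircle((q[:,:2]*1000).astype(np.float32));print(zt,len(q),x,y,r)
E
```

```text
(array([   0,    0,    0,    0,    0,   27,  100,  132,  151,  178,  187,
        211,  241,  261, 1175,    0,    0]), array([0.06 , 0.064, 0.068, 0.072, 0.076, 0.08 , 0.084, 0.088, 0.092,
       0.096, 0.1  , 0.104, 0.108, 0.112, 0.116, 0.12 , 0.124, 0.128]))
0.1183734654416657 1297 639.5250244140625 151.2954864501953 13.117194175720215
```

```bash
python3 -m inch '[[[2,0.9,0],0,15],[[0,0,20],0,15],[[0,0,15],0,15],[[0,0,12],0,15],[[0,0,10],0,15],[[0,0,9],0,15],[[0,0,1],0,15],[[0,0,0],0,15]]'
python3 - <<'E'
from h import *
go([.6402,.1533,.020],-3.7,'Spin')
E
```

```text
time_s: 6.87
ee_pos: [0.6409, 0.1538, 0.022]
eef_rot: [-0.0, 0.73, 0.684, -0.0]
wrist_force: [-0.5, 0.0, -1.6]
width: 0.264
grasp_force: 15.0
Spin t 6.87 pos [640.9 153.8  22. ] shift [-0.5 -0.7  2. ] yaw -3.7 turn -0.0 tilt z [-0.0009 -0.    ] F [-0.5  0.  -1.6] w 24.3 g 15.0
```

```bash
python3 -m inch '[[[0,0,0],0,91],[[0,0,0],0,91],[[0,0,0],0,91],[[0,0,-10],0,91],[[0,0,-20],0,91],[[0,0,-40],0,91],[[0,0,-40],0,91],[[0,0,-40],0,91],[[0,0,-25],0,91],[[0,0,0],0,91]]'
python3 - <<'E'
from h import *
go([.4412,.0405,.2],90,'long')
s=snap('wrist','w3.png');P=cloud(s)
k=(np.hypot(P[...,0]-.64,P[...,1]-.153)<.02)
print(np.histogram(P[k][:,2],bins=np.arange(.04,.08,.002)))
q=P[k&(abs(P[...,2]-.05)<.003)];(x,y),r=cv2.minEnclosingCircle((q[:,:2]*1000).astype(np.float32));print(len(q),x,y,r,np.median(q[:,2]))
E
```

```text
time_s: 7.7
ee_pos: [0.6444, 0.1556, 0.2058]
eef_rot: [0.003, 0.73, 0.684, 0.005]
wrist_force: [2.4, 0.4, -0.0]
width: 0.963
grasp_force: 0.0
long t 7.7 pos [644.4 155.6 205.8] shift [-128.1 -195.3    3.1] yaw -3.7 turn 86.3 tilt z [0.0117 0.0029] F [ 2.4  0.4 -0. ] w 88.5 g 0.0
(array([ 16,  14,  12,  13, 123, 155,   2,   0,   0,   0,   0,   0,   0,
         0,   0,   0,   0,   0,   0]), array([0.04 , 0.042, 0.044, 0.046, 0.048, 0.05 , 0.052, 0.054, 0.056,
       0.058, 0.06 , 0.062, 0.064, 0.066, 0.068, 0.07 , 0.072, 0.074,
       0.076, 0.078]))
286 641.7662353515625 154.07470703125 12.79802131652832 0.05014085557790446
```

```bash
python3 -m inch '[[[-20.9,-31.9,0],0,91],[[-20.9,-31.9,0],0,91],[[-20.9,-31.9,0],0,91],[[-20.9,-31.9,0],0,91],[[-20.9,-31.9,0],0,91],[[-21.1,-32.1,0],0,91],[[0,0,0],6.6,91],[[0,0,0],6.6,91],[[0,0,0],6.6,91],[[0,0,0],6.6,91],[[0,0,0],6.6,91],[[0,0,0],6.6,91]]'
python3 -m inch '[[[0,0,0],6.7,91],[[0,0,0],6.7,91],[[0,0,0],6.7,91],[[0,0,0],6.7,91],[[0,0,0],6.7,91],[[0,0,0],6.6,91],[[0,0,0],6.6,91],[[0,0,0],0,91]]'
python3 - <<'E'
from h import *
go([.4412,.0405,.03],90,'long')
s=snap('wrist','w4.png');P=cloud(s)
for c,zt in [((.4412,.0405),.06)]:
    k=(np.hypot(P[...,0]-c[0],P[...,1]-c[1])<.025)&(abs(P[...,2]-zt)<.003);q=P[k];(x,y),r=cv2.minEnclosingCircle((q[:,:2]*1000).astype(np.float32));print(len(q),x,y,r)
E
```

```text
time_s: 8.75
ee_pos: [0.4409, 0.0406, 0.1969]
eef_rot: [-0.0, 0.919, 0.393, -0.001]
wrist_force: [0.4, 0.1, -0.1]
width: 0.988
grasp_force: 0.0
time_s: 9.42
ee_pos: [0.441, 0.0407, 0.1969]
eef_rot: [0.0, 1.0, -0.002, -0.001]
wrist_force: [0.0, 0.5, -0.7]
width: 0.988
grasp_force: 0.0
long t 9.42 pos [441.   40.7 196.9] shift [5.000e-01 1.000e-01 1.669e+02] yaw -90.2 turn -0.2 tilt z [-0.0016 -0.0004] F [ 0.   0.5 -0.7] w 90.8 g 0.0
317 441.3653869628906 41.07143783569336 12.862489700317383
```

```bash
python3 -m inch '[[[0.3,0,40],0,91],[[0,0,40],0,91],[[0,0,40],0,91],[[0,0,30],0,91],[[0,0,19],0,91],[[0,0,0],0,15],[[0,0,0],0,15],[[0,0,0],0,15],[[0,0,0],0,15],[[0,0,0],0,15],[[0,0,0],0,15],[[0,0,0],0,15]]' 15
python3 -m inch '[[[0,0,0],0,15],[[0,0,0],0,15],[[0,0,0],0,15],[[0,0,0],0,15],[[0,0,0],0,15],[[0,0,0],0,15]]'
python3 -m inch '[[[0,0,-40],0,15],[[0,0,-40],0,15],[[0,0,-40],0,15],[[0,0,-20],0,15],[[0,0,0],0,15]]'
python3 - <<'E'
from h import *
go([.604,-.1813,.11],3.7,'Lpin')
E
```

```text
time_s: 10.47
ee_pos: [0.4427, 0.0407, 0.0294]
eef_rot: [0.0, 1.0, -0.0, 0.001]
wrist_force: [0.8, 0.0, -0.6]
width: 0.505
grasp_force: 0.0
time_s: 10.97
ee_pos: [0.4421, 0.0409, 0.0286]
eef_rot: [0.0, 1.0, -0.0, -0.0]
wrist_force: [0.4, -0.3, 1.5]
width: 0.262
grasp_force: 15.0
time_s: 11.38
ee_pos: [0.445, 0.0413, 0.1727]
eef_rot: [0.0, 1.0, -0.0, 0.004]
wrist_force: [0.6, -0.0, -1.1]
width: 0.263
grasp_force: 15.0
Lpin t 11.38 pos [445.   41.3 172.7] shift [158.6 222.4  64.1] yaw -90.0 turn 86.3 tilt z [ 0.0085 -0.0005] F [ 0.6 -0.  -1.1] w 24.1 g 15.0
```

```bash
python3 -m inch '[[[23.1,31.7,0],0,15],[[23.1,31.7,0],0,15],[[23.1,31.7,0],0,15],[[23.1,31.7,0],0,15],[[23.1,31.7,0],0,15],[[23.1,31.7,0],0,15],[[23.2,31.8,0],0,15],[[0,0,0],6.6,15],[[0,0,0],6.6,15],[[0,0,0],6.6,15],[[0,0,0],6.6,15],[[0,0,0],6.6,15]]'
python3 -m inch '[[[0,0,0],6.7,15],[[0,0,0],6.7,15],[[0,0,0],6.7,15],[[0,0,0],6.7,15],[[0,0,0],6.7,15],[[0,0,0],6.6,15],[[0,0,0],6.6,15],[[0,0,0],6.6,15],[[0,0,40],0,15],[[0,0,8],0,15],[[0,0,0],0,15]]'
python3 - <<'E'
from h import *
go([.604,-.1813,.04],3.7,'Lpin')
s=snap('wrist','w5.png');P=cloud(s);hsv=cv2.cvtColor(s['color'],cv2.COLOR_RGB2HSV)
cv2.imwrite('pics/w5b.png',cv2.resize(s['color'],(800,600),interpolation=cv2.INTER_CUBIC)[:,:,::-1])
g=(hsv[...,0]>12)&(hsv[...,0]<30)&(hsv[...,1]>100)
def circ(n,c,z0,z1):
    q=P[g&(np.hypot(P[...,0]-c[0],P[...,1]-c[1])<.025)&(P[...,2]>z0)&(P[...,2]<z1)]
    if len(q)>5:(x,y),r=cv2.minEnclosingCircle((q[:,:2]*1000).astype(np.float32));print(n,len(q),round(x,1),round(y,1),round(r,1),np.median(q[:,2]))
k=g&(np.hypot(P[...,0]-.604,P[...,1]+.181)<.025);zt=np.percentile(P[k][:,2],97);print('top',zt)
circ('held',(.604,-.181),zt-.003,zt+.003);circ('L1',(.601,-.1364),.069,.075);circ('L2',(.598,-.0917),.069,.075)
E
```

```text
time_s: 12.38
ee_pos: [0.6027, -0.181, 0.1661]
eef_rot: [0.0, 0.958, -0.287, -0.002]
wrist_force: [0.5, -0.6, -0.3]
width: 0.266
grasp_force: 15.0
time_s: 13.3
ee_pos: [0.6002, -0.1802, 0.1158]
eef_rot: [0.003, 0.73, -0.684, -0.004]
wrist_force: [-0.3, 0.2, -0.3]
width: 0.265
grasp_force: 15.0
Lpin t 13.3 pos [ 600.2 -180.2  115.8] shift [ 1.5 -4.5 75.8] yaw -176.3 turn 0.0 tilt z [-0.0096  0.0019] F [-0.3  0.2 -0.3] w 24.3 g 15.0
top 0.23219625623979714
held 1091 604.8 -196.1 19.7 0.23104710750432048
```

View pics/w5b.png

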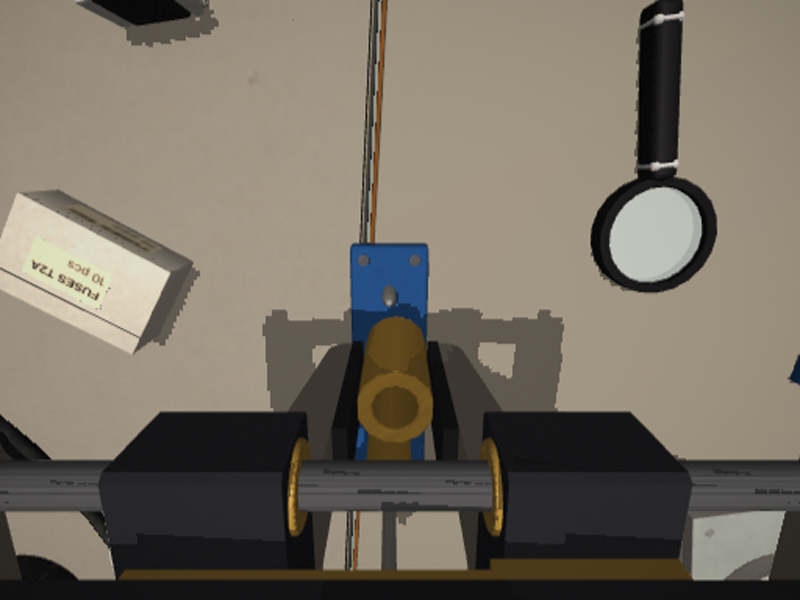

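Wrist view: held bush top (395,406), bare pin (389,295), lens (654,235), handle from (657,172) to (662,5). The fuse box at (95,270) is clear.

```bash
python3 - <<'E'
from h import *
s=ld('w5');P=cloud(s);hsv=cv2.cvtColor(s['color'],cv2.COLOR_RGB2HSV)
v,u=np.mgrid[:384,:512]
k=(u>228)&(u<278)&(v>232)&(v<285)&(P[...,2]<.155)&(P[...,2]>.12);zt=np.percentile(P[k][:,2],90)
q=P[k&(abs(P[...,2]-zt)<.0025)];print('held',zt,len(q),cv2.minEnclosingCircle((q[:,:2]*1000).astype(np.float32)))
k=(u>240)&(u<260)&(v>178)&(v<200)&(P[...,2]>.017)&(P[...,2]<.045);q=P[k];print('pin',len(q),q.mean(0),q.min(0),q.max(0))
for z0 in(.017,.023,.029,.033):
    a=q[(q[:,2]>z0)&(q[:,2]<z0+.006)]; print(z0,len(a),a.mean(0) if len(a) else '')
b=(hsv[...,0]>100)&(hsv[...,0]<128)&(hsv[...,1]>120)&(abs(P[...,2]-.012)<.004)&(v>150)&(v<215)
c=P[b][:,:2];print('bar end',cv2.minAreaRect((c*1000).astype(np.float32)))
def c2(u,v): return (u+.5)*.64-.5,(v+.5)*.64-.5
for n,p,z in[('pinpix',(389,288),.036),('pinfoot',(390,306),.012),('lens',(654,235),.014),('h1',(657,166),.02),('h2',(662,15),.02)]:print(n,1000*onz(s,*c2(*p),z))
# loupe dark pixels
k=(P[...,2]>.007)&(P[...,2]<.026)&(P[...,0]<.53)&(P[...,0]>.4)&(v<200);q=P[k]
h=q[(q[:,2]>.0165)];print('handle',len(h),cv2.minAreaRect((h[:,:2]*1000).astype(np.float32)),np.median(h[:,2]))
l=q[(q[:,2]>.010)&(q[:,2]<.0165)&(q[:,1]>-.27)];print('ring',len(l),cv2.minEnclosingCircle((l[:,:2]*1000).astype(np.float32)))
go([.604,-.1813,.04],3.7)
E
```

```text
held 0.14785864962531914 1269 ((600.6618041992188, -179.56112670898438), 15.5721435546875)
pin 92 [ 0.60331762 -0.18341646  0.0298575 ] [ 0.59937815 -0.18588167  0.01706366] [ 0.6067992  -0.17900302  0.03678799]
0.017 14 [ 0.60326916 -0.18465786  0.01945259]
0.023 16 [ 0.60336564 -0.18463745  0.02565201]
0.029 45 [ 0.6033055  -0.18303735  0.03226698]
0.033 32 [ 0.60330286 -0.18211929  0.03494701]
bar end ((603.3724365234375, -181.5546417236328), (45.160377502441406, 55.51245880126953), 3.642916202545166)
pinpix [ 603.69990266 -189.56849798   36.        ]
pinfoot [ 602.02461307 -172.41754136   12.        ]
lens [ 453.16034656 -225.23274286   14.        ]
h1 [ 462.83929529 -262.959818     20.        ]
h2 [ 475.86114161 -335.27555583   20.        ]
handle 2130 ((459.7769775390625, -284.8966979980469), (28.99098777770996, 120.67481231689453), 21.261695861816406) 0.020022735740400532
ring 2352 ((452.26824951171875, -231.6702880859375), 40.37605285644531)
 t 13.35 pos [ 601.9 -180.6  118.1] shift [ 1.  -2.5 78. ] yaw -176.3 turn 0.0 tilt z [-0.0056  0.0012] F [ 0.1  0.7 -0.1] w 24.3 g 15.0
```

```bash
python3 -m inch '[[[0,0,0],0,15],[[0,0,0],0,15],[[0,0,0],0,15],[[0,0,0],0,15],[[0,0,0],0,15]]'
cat >> h.py <<'E'
def held():
    s=cams.snapshot('wrist');P=cloud(s);v,u=np.mgrid[:384,:512]
    k=(u>228)&(u<278)&(v>232)&(v<285)&(P[...,2]<.155)&(P[...,2]>.12);zt=np.percentile(P[k][:,2],85)
    q=P[k&(abs(P[...,2]-zt)<.0025)];print('held',zt,len(q),cv2.minEnclosingCircle((q[:,:2]*1000).astype(np.float32)))
    k=(u>236)&(u<264)&(v>165)&(v<203)&(P[...,2]>.029)&(P[...,2]<.045);q=P[k];print('pin',len(q),q.mean(0),q.min(0),q.max(0))
    return s,P
E
python3 - <<'E'
from h import *
go([.604,-.1813,.04],3.7)
held()
E
```

```text
time_s: 13.77
ee_pos: [0.6042, -0.1814, 0.1214]
eef_rot: [-0.0, 0.729, -0.684, 0.001]
wrist_force: [0.3, 0.1, -1.3]
width: 0.265
grasp_force: 15.0
 t 13.77 pos [ 604.2 -181.4  121.4] shift [-0.2  0.3 81.4] yaw -176.3 turn -0.0 tilt z [ 0.0012 -0.0004] F [ 0.3  0.1 -1.3] w 24.4 g 15.0
held 0.15324117265360837 1292 ((604.6627807617188, -180.97328186035156), 15.753536224365234)
pin 63 [ 0.60350145 -0.1827259   0.0332842 ] [ 0.59976287 -0.18579495  0.02917919] [ 0.60705397 -0.1790503   0.03808479]
```

```bash
python3 -m inch '[[[0.2,0.5,20],0,15],[[0,0,20],0,15],[[0,0,12],0,15],[[0,0,10],0,15],[[0,0,8],0,15],[[0,0,7],0,15],[[0,0,3],0,15],[[0,0,0],0,15],[[0,0,0],0,15],[[0,0,0],0,15]]'
python3 - <<'E'
from h import *
go([.604,-.1813,.0405],3.7)
E
```

```text
time_s: 14.65
ee_pos: [0.6037, -0.1815, 0.041]
eef_rot: [-0.0, 0.729, -0.684, 0.0]
wrist_force: [0.5, -0.3, -0.4]
width: 0.264
grasp_force: 15.0
 t 14.65 pos [ 603.7 -181.5   41. ] shift [-0.2 -0.3  0.5] yaw -176.3 turn -0.0 tilt z [ 0.0009 -0.0002] F [ 0.5 -0.3 -0.4] w 24.3 g 15.0
```

```bash
python3 -m inch '[[[0,0,0],0,91],[[0,0,0],0,91],[[0,0,0],0,91],[[0,0,-10],0,91],[[0,0,-30],0,91],[[0,0,-40],0,91],[[0,0,-40],0,91],[[0,0,-30],0,91],[[0,0,0],0,91],[[0,0,0],0,91],[[0,0,0],0,91],[[0,0,0],0,91]]'
python3 - <<'E'
from h import *
go([.4655,-.288,.2],13)
s=snap('wrist','w6.png');P=cloud(s);hsv=cv2.cvtColor(s['color'],cv2.COLOR_RGB2HSV)
k=(np.hypot(P[...,0]-.604,P[...,1]+.181)<.02)&(abs(P[...,2]-.072)<.004);q=P[k];print('long',len(q),np.median(q[:,2]) if len(q) else '',cv2.minEnclosingCircle((q[:,:2]*1000).astype(np.float32)) if len(q) else '')
h=P[(P[...,2]>.0165)&(P[...,2]<.025)&(P[...,0]>.44)&(P[...,0]<.5)&(P[...,1]>-.335)&(P[...,1]<-.275)];print('handle',len(h),cv2.minAreaRect((h[:,:2]*1000).astype(np.float32)),h.mean(0))
d=np.linalg.svd(h[:,:2]-h[:,:2].mean(0),full_matrices=False)[2][0];print('dir',d,np.degrees(np.arctan2(d[1],d[0])))
l=P[(abs(P[...,2]-.014)<.0025)&(np.hypot(P[...,0]-.453,P[...,1]+.224)<.045)];print('ring',len(l),cv2.minEnclosingCircle((l[:,:2]*1000).astype(np.float32)))
E
```

```text
time_s: 15.65
ee_pos: [0.6022, -0.1812, 0.1892]
eef_rot: [0.001, 0.729, -0.684, -0.001]
wrist_force: [0.8, 0.3, -0.6]
width: 0.987
grasp_force: 0.0
 t 15.65 pos [ 602.2 -181.2  189.2] shift [ 97.8 143.3 -10.5] yaw -176.3 turn -9.3 tilt z [-0.0027  0.0006] F [ 0.8  0.3 -0.6] w 90.7 g 0.0
long 369 0.0720827675730416 ((603.80126953125, -179.48886108398438), 12.911290168762207)
handle 863 ((466.9504089355469, -305.08709716796875), (14.987420082092285, 62.79204177856445), 9.673863410949707) [ 0.46744834 -0.30591752  0.01990786]
dir [-0.19913689  0.97997168] 101.48649117654125
ring 985 ((453.43536376953125, -229.45816040039062), 38.96564865112305)
```

Both bushes are seated: tops at 50 and 72 mm, axes on the pins. Next I'm checking the clearance of the gripper body to the tall box beside the loupe.

```bash
python3 - <<'E'
from h import *
for n in('top1','scene1','w1','w6'):
    P=cloud(ld(n));k=(P[...,2]>.07)&(P[...,2]<.24)&(P[...,0]>.33)&(P[...,0]<.42)&(P[...,1]>-.42)&(P[...,1]<-.27)
    q=P[k];print(n,len(q));
    if len(q):
        print(' pct',np.percentile(q,[1,50,99],axis=0).round(3).tolist())
        for a in(.34,.36,.37,.38,.39,.40):
            r=q[abs(q[:,0]-a)<.006]; 
            if len(r):print('  x',a,len(r),'ymax',np.percentile(r[:,1],97).round(4),'zmax',r[:,2].max().round(3))
E
```

```text
top1 585
 pct [[0.331, -0.417, 0.073], [0.369, -0.375, 0.17], [0.405, -0.361, 0.238]]
  x 0.34 90 ymax -0.3609 zmax 0.239
  x 0.36 87 ymax -0.3638 zmax 0.238
  x 0.37 90 ymax -0.3652 zmax 0.238
  x 0.38 97 ymax -0.3666 zmax 0.238
  x 0.39 102 ymax -0.368 zmax 0.193
  x 0.4 95 ymax -0.3692 zmax 0.195
scene1 1331
 pct [[0.33, -0.413, 0.073], [0.363, -0.368, 0.162], [0.407, -0.359, 0.238]]
  x 0.34 256 ymax -0.3591 zmax 0.24
  x 0.36 215 ymax -0.3616 zmax 0.239
  x 0.37 193 ymax -0.3634 zmax 0.239
  x 0.38 156 ymax -0.3638 zmax 0.234
  x 0.39 152 ymax -0.3653 zmax 0.192
  x 0.4 184 ymax -0.3678 zmax 0.19
w1 1803
 pct [[0.342, -0.397, 0.071], [0.382, -0.367, 0.097], [0.409, -0.361, 0.131]]
  x 0.34 44 ymax -0.3607 zmax 0.089
  x 0.36 248 ymax -0.3627 zmax 0.125
  x 0.37 365 ymax -0.3639 zmax 0.135
  x 0.38 374 ymax -0.3654 zmax 0.134
  x 0.39 341 ymax -0.3667 zmax 0.129
  x 0.4 331 ymax -0.3682 zmax 0.124
w6 0
```

```bash
python3 -m inch '[[[0,0,0],-7.15,91],[[0,0,0],-7.15,91],[[0,0,0],-7.15,91],[[0,0,0],-7.15,91],[[0,0,0],-7.15,91],[[0,0,0],-7.15,91],[[0,0,0],-7.15,91],[[0,0,0],-7.15,91],[[0,0,0],-7.15,91],[[0,0,0],-7.15,91],[[0,0,0],-7.15,91],[[0,0,0],-7.15,91]]'
python3 -m inch '[[[0,0,0],-7.15,91],[[0,0,0],-7.15,91],[[0,0,0],-7.15,91],[[0,0,0],-7.15,91],[[0,0,0],-7.15,91],[[0,0,0],-7.15,91],[[0,0,0],-7.15,91],[[0,0,0],-7.15,91],[[0,0,0],-7.15,91],[[0,0,0],-7.15,91],[[0,0,0],-7.15,91],[[0,0,0],-7.15,91]]'
python3 -m inch '[[[0,0,0],-7.15,91],[[0,0,0],-7.15,91],[[0,0,0],0,91]]'
python3 - <<'E'
from h import *
go([.4630,-.2807,.12],9.67);print(env.get_obs()['q'])
E
```

```text
time_s: 16.7
ee_pos: [0.6025, -0.1812, 0.1889]
eef_rot: [-0.001, 1.0, -0.001, -0.001]
wrist_force: [0.3, -0.8, -1.0]
width: 0.991
grasp_force: 0.0
time_s: 17.7
ee_pos: [0.6026, -0.1813, 0.189]
eef_rot: [-0.001, 0.734, 0.68, -0.0]
wrist_force: [-0.5, -0.5, -0.3]
width: 0.987
grasp_force: 0.0
time_s: 17.95
ee_pos: [0.6026, -0.1813, 0.1889]
eef_rot: [-0.002, 0.644, 0.765, -0.0]
wrist_force: [-0.4, 0.5, 0.2]
width: 0.986
grasp_force: 0.0
 t 17.95 pos [ 602.6 -181.3  188.9] shift [ -74.5 -154.2   69. ] yaw 9.7 turn 0.1 tilt z [-0.0024  0.0019] F [-0.4  0.5  0.2] w 90.6 g 0.0
[ 0.79547985  0.60300379 -0.79242259  1.63926403  0.46775851  1.10212571
  0.04420851]
```

```bash
python3 -m inch '[[[-14.9,-30.8,0],0,91],[[-14.9,-30.8,0],0,91],[[-14.9,-30.8,0],0,91],[[-14.9,-30.8,0],0,91],[[-14.9,-30.9,0],0,91],[[0,0,35],0,91],[[0,0,30],0,91],[[0,0,0],0,91],[[0,0,0],0,91]]'
python3 - <<'E'
from h import *
s=snap('wrist','w7.png');P=cloud(s)
cv2.imwrite('pics/w7b.png',cv2.resize(s['color'],(800,600),interpolation=cv2.INTER_CUBIC)[:,:,::-1])
h=P[(P[...,2]>.0165)&(P[...,2]<.025)&(P[...,0]>.44)&(P[...,0]<.49)&(P[...,1]>-.335)&(P[...,1]<-.262)]
print('handle',len(h),cv2.minAreaRect((h[:,:2]*1000).astype(np.float32)))
l=P[(P[...,2]>.009)&(P[...,2]<.018)&(np.hypot(P[...,0]-.453,P[...,1]+.224)<.06)&(P[...,1]>-.24)]
print('ring',l[:,0].min(),l[:,0].max(),l[:,1].max())
go([.4630,-.2807,.0],9.67)
E
```

```text
time_s: 18.7
ee_pos: [0.4629, -0.2797, 0.1245]
eef_rot: [-0.002, 0.646, 0.763, 0.0]
wrist_force: [0.6, 0.2, 0.8]
width: 0.995
grasp_force: 0.0
handle 1137 ((464.8096618652344, -298.16070556640625), (15.065117835998535, 76.13957977294922), 10.671089172363281)
ring 0.41729972914208624 0.48456355430758746 -0.1904817649572733
 t 18.75 pos [ 464.3 -279.8  125.9] shift [ -0.8  -1.5 125.9] yaw 9.5 turn -0.1 tilt z [-0.      0.0011] F [1.  0.1 0.4] w 91.0 g 0.0
```

View pics/w7b.png

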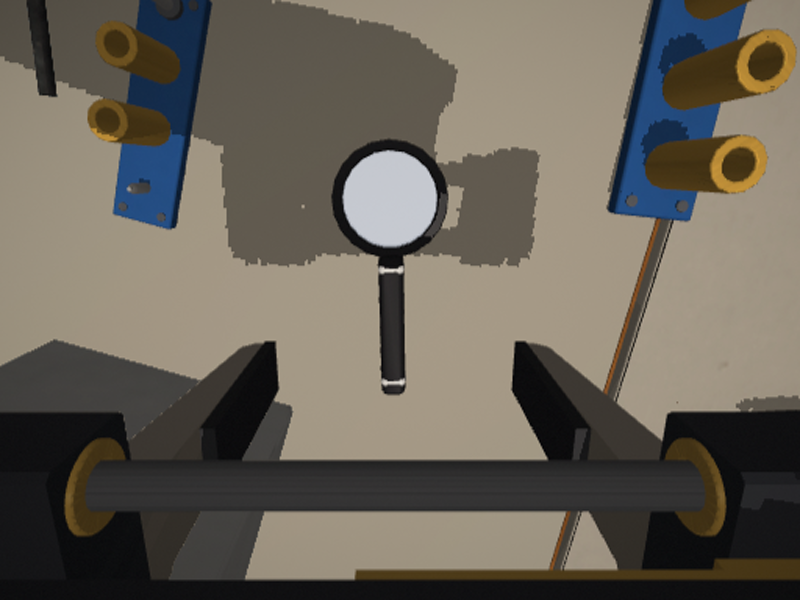

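Wrist view: lens (390,197), handle from (391,262) to (394,390) lying between the open fingers. Ring width of 67 mm and handle width of 15 mm match the loupe.

```bash
python3 -m inch '[[[-1.3,-1.8,30],-1.1,91],[[0,0,35],0,91],[[0,0,30],0,91],[[0,0,18],0,91],[[0,0,5],0,91],[[0,0,0],0,91],[[0,0,0],0,91],[[0,0,0],0,91]]'
python3 - <<'E'
from h import *
go([.4618,-.2815,.004],10.7)
E
```

```text
time_s: 19.42
ee_pos: [0.4639, -0.2826, 0.0096]
eef_rot: [0.002, 0.638, 0.77, 0.0]
wrist_force: [-0.6, 0.1, -0.2]
width: 0.989
grasp_force: 0.0
 t 19.42 pos [ 463.9 -282.6    9.6] shift [ 1.4 -1.9  5.6] yaw 10.7 turn -0.0 tilt z [ 0.0029 -0.0018] F [-0.6  0.1 -0.2] w 90.9 g 0.0
```

```bash
python3 -m inch '[[[0,0,4.5],0,5],[[0,0,0],0,5],[[0,0,0],0,5],[[0,0,0],0,5],[[0,0,0],0,5],[[0,0,0],0,5],[[0,0,0],0,5],[[0,0,0],0,5],[[0,0,0],0,5],[[0,0,0],0,5],[[0,0,0],0,5],[[0,0,0],0,5]]' 30
python3 -m inch '[[[0,0,0],0,5],[[0,0,0],0,5],[[0,0,0],0,5]]'
python3 - <<'E'
from h import *
go([.4618,-.2815,.004],10.7)
E
```

```text
time_s: 20.42
ee_pos: [0.4621, -0.2822, 0.003]
eef_rot: [-0.0, 0.638, 0.77, -0.0]
wrist_force: [0.4, 0.2, 0.5]
width: 0.161
grasp_force: 30.0
time_s: 20.67
ee_pos: [0.4621, -0.2821, 0.003]
eef_rot: [-0.0, 0.638, 0.77, -0.0]
wrist_force: [-0.6, -0.7, 0.4]
width: 0.162
grasp_force: 30.0
 t 20.67 pos [ 462.1 -282.1    3. ] shift [ 0.6 -0.1 -1. ] yaw 10.7 turn -0.0 tilt z [-0.0002  0.    ] F [-0.6 -0.7  0.4] w 14.9 g 30.0
```

```bash
python3 -m inch '[[[0,0,-10],0,5],[[0,0,-20],0,5],[[0,0,-30],0,5],[[0,0,-30],0,5],[[0,0,-25],0,5],[[0,0,-15],0,5]]'
python3 -m inch '[[[1,12,0],0,5],[[2,22,0],0,5],[[3,30,0],0,5],[[3,31,0],0,5],[[3,29.6,0],0,5],[[2.7,22,0],0,5],[[1,12,0],0,5],[[0,0,0],0,5],[[0,0,0],0,5],[[0,0,0],0,5],[[0,0,0],0,5],[[0,0,0],0,5]]'
python3 - <<'E'
from h import *
go([.6149,-.2372,.133],10.7)
s=snap('wrist','w8.png');P=cloud(s)
cv2.imwrite('pics/w8b.png',cv2.resize(s['color'],(800,600),interpolation=cv2.INTER_CUBIC)[:,:,::-1])
k=(P[...,2]>.115)&(P[...,2]<.165)&(np.hypot(P[...,0]-.604,P[...,1]+.18)<.05)
l=P[k&(P[...,1]>-.2)];print('ring',len(l),l[:,0].min(),l[:,0].max(),l[:,1].max(),np.percentile(l[:,2],[5,50,95]))
A=np.c_[l[:,:2],np.ones(len(l))];print('slope',np.linalg.lstsq(A,l[:,2],rcond=None)[0])
P2=cloud(snap('top','t8.png'));k=(P2[...,2]>.09)&(P2[...,2]<.17)&(np.hypot(P2[...,0]-.604,P2[...,1]+.18)<.04);print(k.sum(),np.median(P2[k],axis=0))
E
```

```text
time_s: 21.17
ee_pos: [0.4634, -0.2823, 0.1365]
eef_rot: [0.002, 0.638, 0.77, 0.0]
wrist_force: [0.6, -0.2, -1.4]
width: 0.16
grasp_force: 30.0
time_s: 22.17
ee_pos: [0.6142, -0.2382, 0.1329]
eef_rot: [-0.0, 0.639, 0.769, -0.0]
wrist_force: [-0.5, -0.4, -1.9]
width: 0.164
grasp_force: 30.0
 t 22.17 pos [ 614.2 -238.2  132.9] shift [ 0.9  0.9 -0.1] yaw 10.6 turn -0.1 tilt z [-0.0008 -0.0006] F [-0.5 -0.4 -1.9] w 15.0 g 30.0
ring 11505 0.5705474870082199 0.6379916168654541 -0.1462689786914504 [0.13820831 0.13953895 0.1446723 ]
slope [-0.00297924  0.04121026  0.14959145]
368 [ 0.60149194 -0.18058538  0.140063  ]
```

View pics/w8b.png

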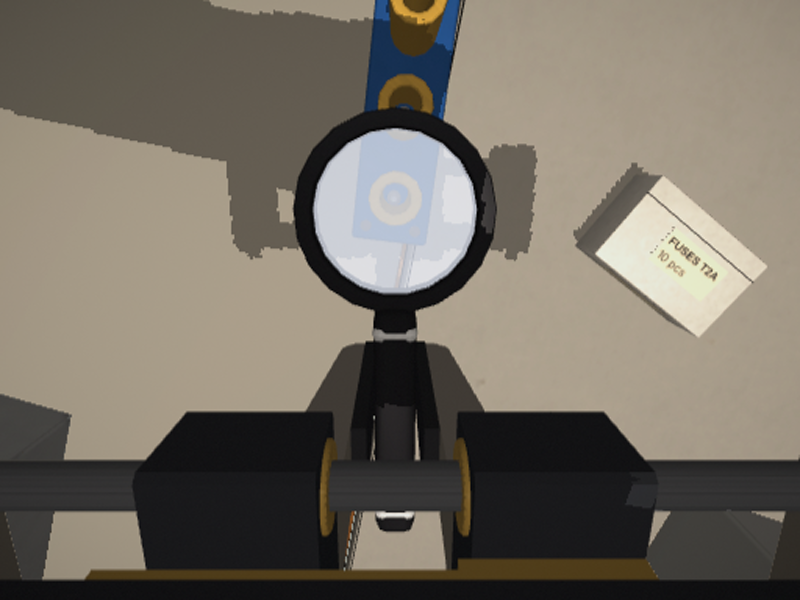

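Wrist view: the bush on its pin shows through the lens centre at (394,197). Lens centre is at (604,-180) and the bush at (604,-179.5). Ring top at 144.7 mm puts the lens centre at 137.7 mm, against the collar's 137. The ring reads near level, so it's ready to hand in.

```bash
python3 -m inch '[[[0,0,0],0,5],[[0,0,0],0,5],[[0,0,0],0,5],[[0,0,0],0,5],[[0,0,0],0,5],[[0,0,0],0,5]]'
python3 -c "
from rig import env
print(env.close_job())"
```

```text
time_s: 22.77
ee_pos: [0.6151, -0.2373, 0.1331]
eef_rot: [0.0, 0.638, 0.77, -0.0]
wrist_force: [-1.0, 0.1, -1.1]
width: 0.162
grasp_force: 30.0
the job is handed in; nothing more can be done
None
```

The job is handed in at 22.8 s: both bushes measured as seated on their own rows' pins and let go, and the loupe was held level over the long bush at the collar's height; the hand-in gave no verdict back.

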